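# Draw the spring tester's rod out to the set pointer and hold

### The job

The small carton stands in the way of the spring tester's pull rod: first move it off the rod's path and leave it standing upright on the bench, well to one side. Then pull the rod out by its upright handle, against its inner spring, until the needle in the slot is level with the pointer clamped on the housing, and finish while still holding it steady there, because it springs back if let go. Leave the grease tin, the oil can and the caliper where they are.

Things in the scene. Friction and masses are not known exactly. Their poses are not given: they have to be found in the camera images.
- tester: spring tester (fixed): grey box housing 165 x 50 mm, 56 mm high, on a 215 x 100 x 8 mm plate reaching 20 mm in front of it. Origin on the bench under the middle of the housing's front face (towards the robot); x points back along the housing, y left, z up. The rod slides out along -x; its path is the strip straight ahead of the housing, some 60 mm wide and up to 190 mm long.
- rod (a joint): how far the rod is pulled out, m: 0 = fully in (rest), 0.115 = end stop. An inner spring pulls it back in: about 5 N at 0, rising 6 N per 100 mm; it does not latch.
- handle (a point): top centre of the handle, an upright round black post, 22 mm in diameter, on the rod's outer end; at rest 65 mm in front of the housing. The grip runs from 46 to 106 mm above the bench (this point: 106 mm; uppermost 8 mm tapered). Below it a 28 mm hub; the 12 mm thick rod, axis 34 mm above the bench, runs back into the housing. Moves with the rod.
- needle (a point): top centre of the needle, a dark upright fin, 6 mm thick along the slot, 9 mm wide, fixed to the rod and standing 14 mm out of the slot in the housing's top (this point is 70 mm above the bench). It moves with the rod, mm for mm, towards the housing's front.
- mark (a point): tip of the brass set pointer clamped on the left edge of the housing's top (fixed): 18 mm long body, 6 mm thick tip pointing at the slot; this point is at the tip's end, 70 mm above the bench, 6.5 mm left of the slot's middle; axes as the tester's. Its place along the housing differs: 65 to 105 mm of pull brings the needle level with it.
- carton: small blue carton, loose, about 0.12 kg, 50 mm (its x) by 60 mm (its y) by 50 mm high; origin at the centre of its underside, z up. It starts standing on the bench in front of the handle, in the rod's path, its 60 mm side roughly along the path.
- grease_tin: round tin of grease, 64 mm in diameter and 62 mm high, loose, on the left of the tester's housing; origin at the centre of its underside. Leave it alone.
- oil_can: small oil can with a bent spout, 72 x 98 mm and 192 mm high, loose, on the right of the tester's housing; origin at the centre of its underside. Leave it alone.
- caliper: steel vernier caliper, 210 mm long (its y), 72 mm over the jaws and 9 mm high, lying loose on the right of the bench; origin at the centre of its underside. Leave it alone.
Not all that is in view belongs to the job. Of the things that look like the carton, take the one that is farthest to the robot's right at the start.

How it is judged:
On the way, in this order (a step that is already met when the one before it is completed fails the run):
1. the carton stands upright on the bench, let go, clear of the rod's path, with the rod still in ((y of carton in the frame of tester above 0.06 m or y of carton in the frame of tester below -0.06 m or x of carton in the frame of tester below -0.28 m) and height (world z) of carton below 0.006 m and angle between carton's own z axis and vertical below 0.1 rad and contact force between the fingers and carton below 0.1 N and value of joint rod below 0.02 m), for 0.2 s.
2. the rod is pulled out until the needle is level with the pointer (x of needle in the frame of mark between -0.006 and 0.006 m and contact force between the fingers and tester above 2 N), for 0.2 s.
At the end, for the whole second after the job is handed in: The fingers hold the rod still with its needle within 6 mm of the set pointer along the housing; the carton stands upright on the bench, its centre at least 60 mm to either side of the rod's line (or more than 280 mm in front of the housing), not touching the tester (all of step 2 and velocity of joint rod between -0.01 and 0.01 m/s and contact force between carton and tester below 0.1 N and (y of carton in the frame of tester above 0.06 m or y of carton in the frame of tester below -0.06 m or x of carton in the frame of tester below -0.28 m) and height (world z) of carton between -0.006 and 0.006 m and angle between carton's own z axis and vertical below 0.1 rad); the arm keeps its last pose, push and grip.
It fails at once if the rod is pulled more than 30 mm while the carton is still in its path (value of joint rod above 0.03 m and y of carton in the frame of tester between -0.055 and 0.055 m and x of carton in the frame of tester above -0.27 m).
It fails at once if the grease tin, the oil can or the caliper is moved more than 30 mm (distance of any of grease_tin, oil_can, caliper from where it was at the start of the episode above 0.03 m).
It also fails if it takes over 51 s, if anything falls off the work surface, if the arm or the gripper's body presses on something with over 40 N, if the wrist force passes 120 N, or if a joint passes its speed limit or range.

### The arm

A 6-joint arm with a two-finger parallel gripper is mounted at the origin on a cart in front of the work surface, level with it; the furniture and walls round the work are solid. World frame = base frame: x ahead of the robot, y to its left, z up, the work surface at z = 0. Lengths are in m, angles in rad, forces in N, time in s.
With the tool pointing down it reaches from about 0.375 to 0.825 m from the base axis. Payload 5.5 kg.
Tool frame: the origin (TCP) lies at the very end of the fingers, on their centre line; the grasp point (between the pads) lies 19 mm behind it (manip.grip_depth is the distance from the TCP to the grasp point, in m); x points along the fingers, y is the direction in which the jaws open and shut, and the axes are right-handed (so a half turn about x gives the same grasp; the last joint's range is limited). The gripper opens to 85 mm and grips with 20 to 120 N. Pads are 22 mm wide; open, the fingers measure 114 mm over their backs; the gripper's body (76 mm by 85 mm) begins 54 mm behind the grasp point. The pads swing forward as they close: fully open they stand 13 mm farther back than shut.
Start: joints at [1.185, 0.314, -0.047, 1.21, 0, 1.571], TCP at [0.226, 0.556, 0.231] pointing down, gripper open.
Joint ranges: [-2.67, 2.67], [-0.69, 1.73], [-1.03, 1.25], [-2.08, 2.16], [-1.42, 1.45], [-3.14, 3.14]. Speed limits (rad/s): [2.39, 2.39, 3.01, 3.14, 3.14, 3.14].

### API

Orientations are given as a rotation vector (axis times angle).
In Python, from plant import manip gives the robot as it stands.
- The arm moves only by the shell command python3 -m pendant 'ROWS' [OPENING] [FORCE]. ROWS is JSON, a list of rows, each a list of 2 entries, a list of its own where there are three numbers: the shift along the tool's x, y, z in m, then the turn about the tool's x in degrees. A call has 1 to 10 rows; each row is the pose to reach, as a shift and turn from the pose measured when the call began, along the tool's axes at that moment; what a row does not reach only later rows make up. A row lasts 1/8 s, in which the tool goes at most 62.5 mm and 10.7 degrees, less where a joint would pass 70% of its speed; a pose out of reach is approached as far as the arm can. A call with a gripper value outside its range is refused whole. OPENING is the opening, from 0 (shut) to 1 (fully open), set as the call begins (- or left out, the last holds). The fingers move at their own pace and stop on an object; FORCE is the grip in N (left out, the last holds). Time passes only in rows, so rows that repeat a pose let the fingers close. It gives the time, the measured TCP pose, the force and the opening at its end, in the units of the state.
- manip.get_state(): the state, without advancing time (a new reading comes with each control period).
- manip.snapshot(name): name is "side" or "top" or "wrist"; returns the picture (480x640x3 uint8, red, green, blue); there is no depth.
- manip.camera_params(name): a dict with "fx", "fy", "cx", "cy" (pixels), "R" (3x3) and "t" (3): a world point X has camera coordinates R X + t; the wrist camera has in their place "T_tool_cam" (4x4, takes a point from camera to tool coordinates, whose origin is the TCP and whose axes are the tool frame's). Camera axes: x right, y down, z forward; pixel columns grow to the right and rows downward; lengths in m; the calibration is good to about 2 mm. A picture is of the moment at which its call begins: read the wrist's pose just before it. camera_params takes no time and is no camera call.
- manip.finish_job(): hands the job in, once; it reports no verdict.
Trained networks look in the newest picture that a camera, given by its name, has taken for a name from the list of things; names that differ only in an ending like _2 or _b are one class to them, and where a whole thing is asked for, a point or a joint stands for the part that bears it (a point fixed in the world has none). Each returns a list of dicts, best first, with "confidence" (0 to 1); they miss things now and then, are a little off and sometimes report something else, mostly with a low value. They report only what shows in the picture. A call takes as long as a camera call. They do not tell look-alikes from the thing itself.
- manip.search_frame(thing, camera): "box" ([left, top, right, bottom] in pixels, round what is visible of it).
- manip.cut_out(thing, camera): "mask" (480x640 bool, what is visible of it) and "box" ([left, top, right, bottom] in pixels, round what is visible of it).
The state is a dict: "t": time; "joint_positions": joint angles; "joint_velocities": joint speeds; "joint_torque": joint torques, N m; "ee_pos": TCP position; "orientation": TCP orientation; "force": force on the tool from outside, world axes, zero at the start; "wrist_torque": the same for the moment, N m; "finger_gap": opening from 0.0 (shut) to 1.0 (fully open).
Only numpy, scipy, OpenCV 4.12 (cv2) and the standard library are available. Lean on these libraries where they do the work, as an engineer would, in place of code of your own. Each camera call takes 0.05 s, during which the arm holds its last target.

## Working session

There is one attempt and no reset: what is moved stays moved. The work goes in short steps, Python scripts to look and compute and a shell command to move; the robot and the scene stay as the last step left them, time stands still between calls to the robot, and variables do not carry over. Pictures are saved under pics/ and viewed, and the job is handed in when it is done.

```bash
mkdir -p pics; ls
python3 - <<'E'
from plant import manip
import cv2,numpy as np
print(manip.get_state())
for n in("side","top","wrist"):
    im=manip.snapshot(n);cv2.imwrite(f"pics/a_{n}.png",im[:,:,::-1])
    print(n,manip.camera_params(n))
    for t in("carton","tester","handle","needle","mark","grease_tin","oil_can","caliper"):
        try:
            for d in manip.search_frame(t,n): print(t,np.round(d["box"]),round(d["confidence"],2))
        except Exception as e: print(t,e)
E
```

```text
pics
{'t': 0.0, 'joint_positions': array([ 1.18498549e+00,  3.14242095e-01, -4.80864146e-02,  1.21021474e+00,
        1.94187587e-05,  1.57079705e+00]), 'joint_velocities': array([-0.00025553, -0.00084206,  0.00183181, -0.00029092, -0.00031256,
       -0.00064007]), 'joint_torque': array([-3.25736528e-04, -5.39592004e+01,  3.39747977e+01,  1.92688411e-02,
        2.49959669e-05, -1.23572107e-05]), 'ee_pos': array([0.22555784, 0.55535078, 0.23042173]), 'orientation': array([ 0.3013396 ,  1.54987621, -0.30404074]), 'force': array([1.26168151, 0.17182625, 0.20810913]), 'wrist_torque': array([-0.01281918,  0.0440788 , -0.04533121]), 'finger_gap': 1.0013980553543058}
side {'fx': 561.7173966100656, 'fy': 561.7173966100656, 'cx': 319.4630713219056, 'cy': 237.81229515024006, 'R': array([[ 0.95148036, -0.30718807,  0.01790549],
       [-0.12493465, -0.4388382 , -0.88983839],
       [ 0.28120535,  0.84442674, -0.45592436]]), 't': array([-0.59212568,  0.1784009 ,  1.04547287])}
carton [230. 239. 260. 266.] 0.92
carton [192. 219. 227. 252.] 0.8
carton [219. 199. 244. 225.] 0.79
carton [250. 213.
[... 918 characters left out ...]
08. 169. 238. 197.] 0.72
grease_tin [250. 171. 271. 252.] 0.2
oil_can [304. 192. 348. 233.] 0.62
caliper [442. 221. 469. 305.] 0.55
wrist {'fx': 372.48480948874266, 'fy': 372.48480948874266, 'cx': 322.93947832618124, 'cy': 235.15928192889658, 'T_tool_cam': array([[ 1.14187471e-03, -3.12192866e-01,  9.50018058e-01,
        -1.42931840e-01],
       [ 9.99999115e-01, -2.91779903e-04, -1.29783355e-03,
        -8.39056154e-04],
       [ 6.82370551e-04,  9.50018699e-01,  3.12192257e-01,
        -8.04054044e-02],
       [ 0.00000000e+00,  0.00000000e+00,  0.00000000e+00,
         1.00000000e+00]])}
carton [239. 427. 258. 442.] 0.59
carton [ 91. 472. 126. 478.] 0.56
carton [117. 450. 137. 480.] 0.55
```

Run:
```python
import cv2
a=cv2.imread('pics/a_top.png');b=cv2.imread('pics/a_side.png')
cv2.imwrite('pics/a_top_c.png',cv2.resize(a[130:340,130:400],None,fx=2.8,fy=2.8,interpolation=cv2.INTER_CUBIC))
cv2.imwrite('pics/a_side_c.png',cv2.resize(b[180:310,170:430],None,fx=3,fy=3,interpolation=cv2.INTER_CUBIC))
```

```text
(no output)
```

View pics/a_top.png

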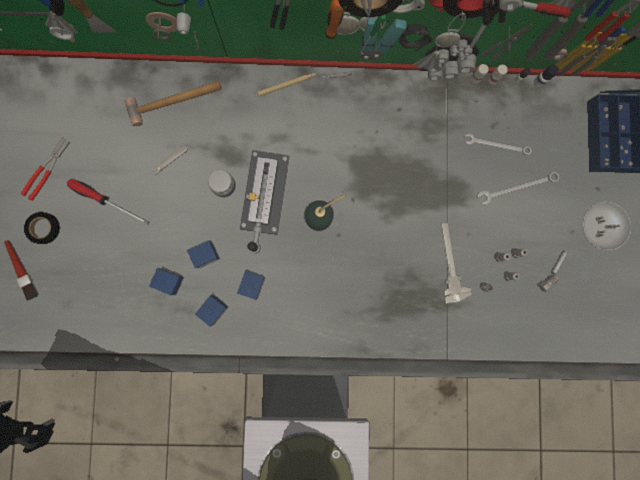

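View pics/a_top_c.png

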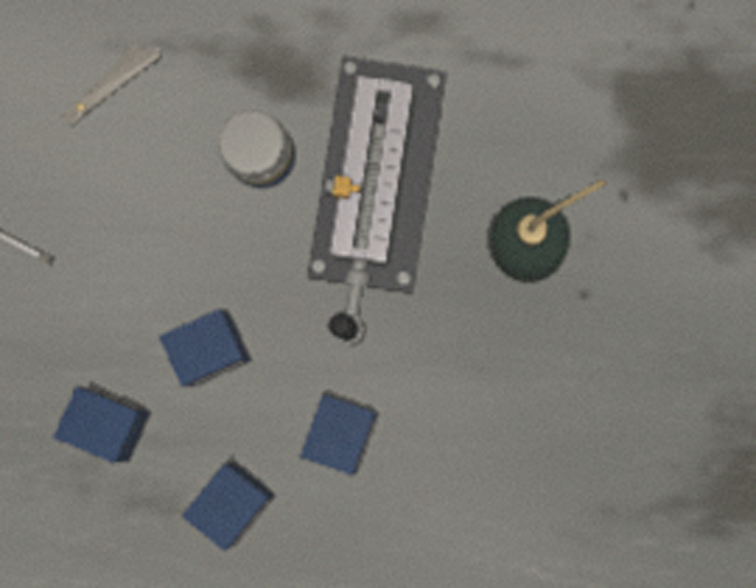

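View pics/a_side_c.png

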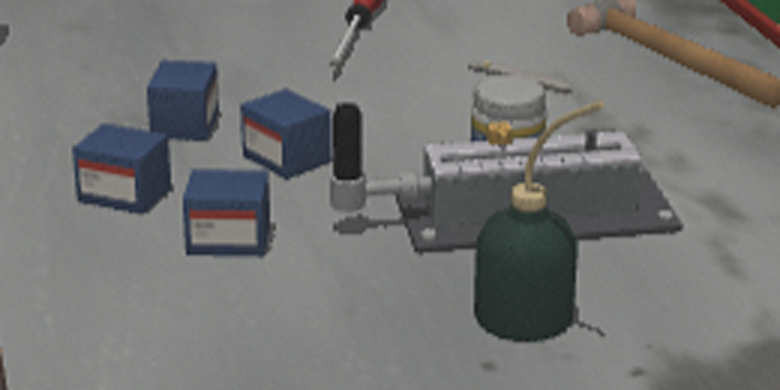

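The top view shows the target carton at about (253,286), the rightmost of four. The handle is at (252,246), the needle at (266,167) and the brass pointer tip at about (258,197). Next I'll work out positions.

```bash
cat > h.py <<'E'
import numpy as np
from plant import manip
def ray(cam,px,z):
    c=manip.camera_params(cam);R=np.array(c["R"]);t=np.array(c["t"])
    d=R.T@np.array([(px[0]-c["cx"])/c["fx"],(px[1]-c["cy"])/c["fy"],1]);o=-R.T@t
    return o+d*(z-o[2])/d[2]
def proj(cam,X):
    c=manip.camera_params(cam);p=np.array(c["R"])@np.array(X)+np.array(c["t"])
    return np.array([c["cx"]+c["fx"]*p[0]/p[2],c["cy"]+c["fy"]*p[1]/p[2]])
E
python3 - <<'E'
from h import *
np.set_printoptions(precision=4,suppress=True)
C=lambda x,y:(x/2.8+130-.3,y/2.8+130-.3)
S=lambda x,y:(x/3+170-.3,y/3+180-.3)
pl=np.array([ray("top",C(*p),.008) for p in[(343,57),(446,73),(412,294),(308,278)]]);print(pl)
ax=(pl[0]+pl[1]-pl[2]-pl[3]);yaw=np.arctan2(ax[1],ax[0]);print("yaw",yaw,np.linalg.norm(ax)/2)
u=np.array([np.cos(yaw),np.sin(yaw)]);v=np.array([-u[1],u[0]])
fr=(pl[2]+pl[3])[:2]/2+u*.02
print("tester",fr)
f=lambda X:np.array([(X[:2]-fr)@u,(X[:2]-fr)@v])
for n,P in dict(handle=ray("top",C(343,325),.106),needle=ray("top",C(383,93),.07),mark=ray("top",C(360,188),.07),
  handleS=ray("side",S(347,106),.106),needleS=ray("side",S(590,133),.07),markS=ray("side",S(510,138),.07)).items():print(n,P,f(P))
k=[ray("top",C(*p),.05) for p in[(328,392),(378,409),(353,474),(302,457)]]
k=np.array(k);c=k.mean(0);print("carton",c,f(c),[np.linalg.norm(k[i]-k[(i+1)%4]) for i in range(4)])
l=k[0]+k[1]-k[2]-k[3];print("long yaw",np.arctan2(l[1],l[0]))
print("tin",ray("top",C(256,147),.062),"oil",ray("top",C(530,240),.12))
for q in[(204,347),(100,424),(226,505)]:print(ray("top",C(*q),.05))
from scipy.spatial.transform import Rotation as Ro
s=manip.get_state();print(Ro.from_rotvec(s["orientation"]).as_matrix())
E
```

```text
[[0.8472 0.1645 0.008 ]
 [0.835  0.0662 0.008 ]
 [0.6225 0.0915 0.008 ]
 [0.6348 0.1892 0.008 ]]
yaw -0.11721110687356837 0.2139230590065686
tester [0.6485 0.138 ]
handle [0.5842 0.1434 0.106 ] [-0.0645 -0.0021]
needle [0.7973 0.1196 0.07  ] [ 0.15   -0.0008]
mark [0.7101 0.1371 0.07  ] [0.0613 0.0063]
handleS [0.5849 0.1436 0.106 ] [-0.0639 -0.0019]
needleS [0.776  0.1181 0.07  ] [ 0.1289 -0.0049]
markS [0.712  0.1268 0.07  ] [ 0.0643 -0.0037]
carton [0.4916 0.1487 0.05  ] [-0.1571 -0.0077] [np.float64(0.04736487241133274), np.float64(0.06177529919093419), np.float64(0.04797287582606113), np.float64(0.06208357109659086)]
long yaw -0.33792356672113527
tin [0.7461 0.2327 0.062 ] oil [ 0.6604 -0.0146  0.12  ]
[0.5652 0.2734 0.05  ]
[0.4942 0.3621 0.05  ]
[0.4254 0.2474 0.05  ]
[[-0.      0.3763  0.9265]
 [-0.      0.9265 -0.3763]
 [-1.     -0.     -0.    ]]
```

```bash
python3 -m pendant '[[[0.01,-0.03,0.044],0],[[0.02,-0.06,0.088],0],[[0.03,-0.09,0.132],0],[[0.045,-0.122,0.176],-1],[[0.06,-0.153,0.22],-1],[[0.075,-0.184,0.265],-2],[[0.09,-0.215,0.31],-2.7],[[0.1,-0.246,0.355],-2.7],[[0.11,-0.277,0.4],-2.7],[[0.11,-0.277,0.4],-2.7]]' 1 60
cat >> h.py <<'E'
from scipy.spatial.transform import Rotation as Ro
import cv2
def wpose():
    s=manip.get_state();T=np.eye(4);T[:3,:3]=Ro.from_rotvec(s["orientation"]).as_matrix();T[:3,3]=s["ee_pos"]
    return T
def wray(T,px,z):
    c=manip.camera_params("wrist");M=T@np.array(c["T_tool_cam"])
    d=M[:3,:3]@np.array([(px[0]-c["cx"])/c["fx"],(px[1]-c["cy"])/c["fy"],1]);o=M[:3,3]
    return o+d*(z-o[2])/d[2]
def wproj(T,X):
    c=manip.camera_params("wrist");M=np.linalg.inv(T@np.array(c["T_tool_cam"]))
    p=M[:3,:3]@np.array(X)+M[:3,3];return np.array([c["cx"]+c["fx"]*p[0]/p[2],c["cy"]+c["fy"]*p[1]/p[2]])
E
python3 - <<'E'
from h import *
T=wpose();im=manip.snapshot("wrist");print(np.round(T,4))
o=im[:,:,::-1].copy()
# carton model
c=np.array([.4916,.1487]);a=-.338
for s1 in(-1,1):
  for s2 in(-1,1):
    p=c+.03*s1*np.array([np.cos(a),np.sin(a)])+.025*s2*np.array([-np.sin(a),np.cos(a)])
    cv2.circle(o,tuple(int(v) for v in wproj(T,[*p,.05])),4,(0,255,0),1)
cv2.imwrite("pics/b_w.png",o)
E
```

```text
t: 2.6
ee_pos: [0.4934, 0.1457, 0.1206]
orientation: [0.269, 1.554, -0.271]
force: [-0.7, 0.5, 0.1]
finger_gap: 1.0
[[-4.000e-04  3.374e-01  9.413e-01  4.934e-01]
 [-9.000e-04  9.413e-01 -3.374e-01  1.457e-01]
 [-1.000e+00 -1.000e-03 -1.000e-04  1.206e-01]
 [ 0.000e+00  0.000e+00  0.000e+00  1.000e+00]]
```

View pics/b_w.png

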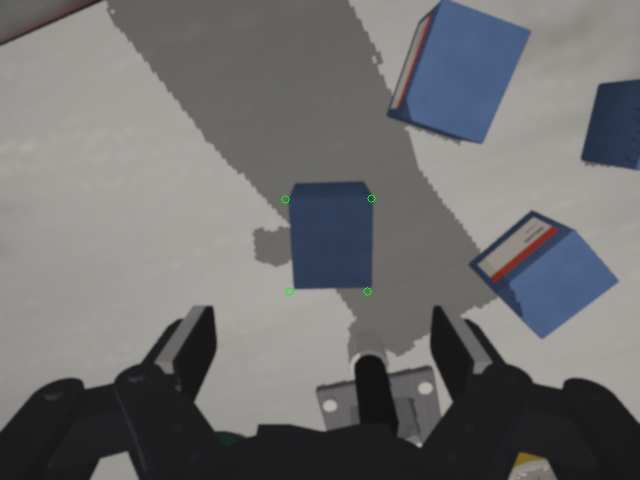

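```bash
python3 -m pendant '[[[0.04,0.004,-0.003],0],[[0.075,0.004,-0.003],0],[[0.1,0.004,-0.003],0],[[0.1,0.004,-0.003],0]]' 1 40
python3 -m pendant '[[[0,0,0],0],[[0,0,0],0],[[0,0,0],0],[[0,0,0],0],[[0,0,0],0],[[0,0,0],0]]' 0.3 40
```

```text
t: 3.15
ee_pos: [0.4886, 0.1528, 0.0196]
orientation: [0.266, 1.559, -0.268]
force: [-0.1, -0.9, 0.0]
finger_gap: 0.997
t: 3.9
ee_pos: [0.4896, 0.1535, 0.0211]
orientation: [0.267, 1.557, -0.267]
force: [-1.5, 1.4, 6.2]
finger_gap: 0.578
```

```bash
python3 -m pendant '[[[-0.02,0,0],0],[[-0.035,-0.03,0.007],0],[[-0.035,-0.07,0.017],0],[[-0.035,-0.11,0.027],0],[[-0.035,-0.15,0.037],0],[[-0.035,-0.17,0.04],0],[[-0.035,-0.17,0.04],0],[[-0.02,-0.17,0.04],0],[[-0.007,-0.17,0.04],0],[[-0.003,-0.17,0.04],0]]'
python3 - <<'E'
from h import *
for n in("side","top"):
    im=manip.snapshot(n);cv2.imwrite(f"pics/c_{n}.png",im[:,:,::-1])
b=cv2.imread('pics/c_side.png');cv2.imwrite('pics/c_side_c.png',cv2.resize(b[150:350,150:430],None,fx=2.8,fy=2.8))
E
```

```text
t: 5.15
ee_pos: [0.4693, -0.0194, 0.0224]
orientation: [0.266, 1.56, -0.266]
force: [0.0, 0.6, -1.0]
finger_gap: 0.582
```

View pics/c_side_c.png

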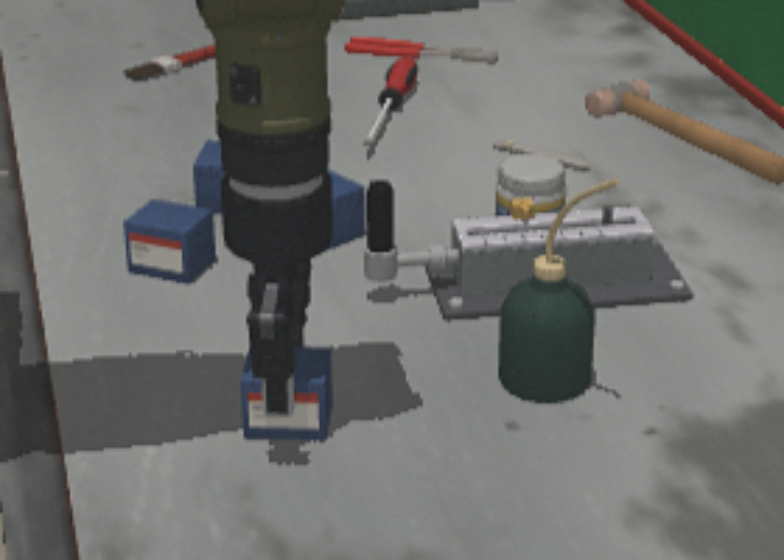

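The carton is held near (285,400) in the crop, just above or on the bench and well clear of the tester. I'll set it down and release it.

```bash
python3 -m pendant '[[[0.0015,0,0],0],[[0.0015,0,0],0]]'
python3 -m pendant '[[[0,0,0],0],[[0,0,0],0],[[0,0,0],0],[[0,0,0],0]]' 1
python3 -m pendant '[[[-0.04,0,0],0],[[-0.09,0,0],0],[[-0.14,0,0],0],[[-0.14,0,0],0]]'
python3 - <<'E'
from h import *
T=wpose();print(np.round(T,4))
for n in("side","top","wrist"):
    im=manip.snapshot(n);cv2.imwrite(f"pics/d_{n}.png",im[:,:,::-1])
b=cv2.imread('pics/d_side.png');cv2.imwrite('pics/d_side_c.png',cv2.resize(b[150:350,150:430],None,fx=2.8,fy=2.8))
E
```

```text
t: 5.5
ee_pos: [0.4698, -0.0195, 0.0216]
orientation: [0.266, 1.559, -0.266]
force: [-0.6, 0.8, -0.7]
finger_gap: 0.577
t: 6.0
ee_pos: [0.4699, -0.0196, 0.0217]
orientation: [0.266, 1.559, -0.266]
force: [0.1, -0.6, -0.1]
finger_gap: 0.998
t: 6.5
ee_pos: [0.4737, -0.0198, 0.1657]
orientation: [0.267, 1.551, -0.265]
force: [1.1, 0.6, -0.3]
finger_gap: 1.003
[[ 3.700e-03  3.326e-01  9.430e-01  4.737e-01]
 [ 4.000e-04  9.431e-01 -3.326e-01 -1.980e-02]
 [-1.000e+00  1.600e-03  3.300e-03  1.657e-01]
 [ 0.000e+00  0.000e+00  0.000e+00  1.000e+00]]
```

View pics/d_side_c.png

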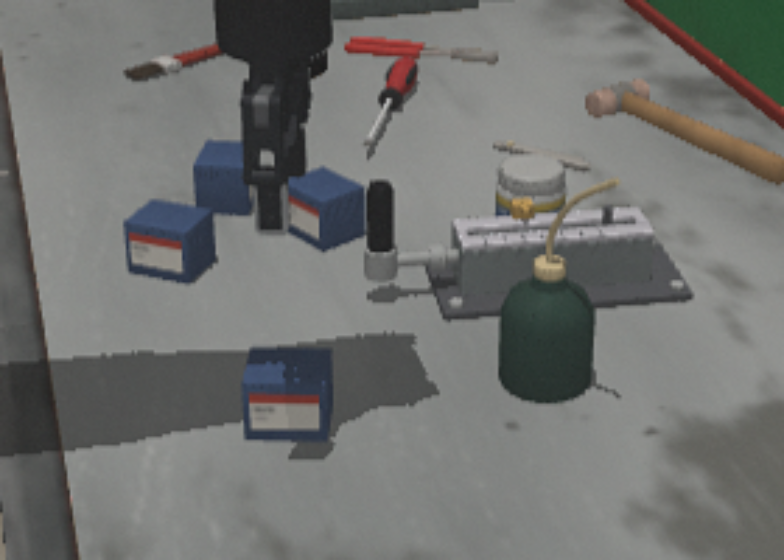

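View pics/d_wrist.png

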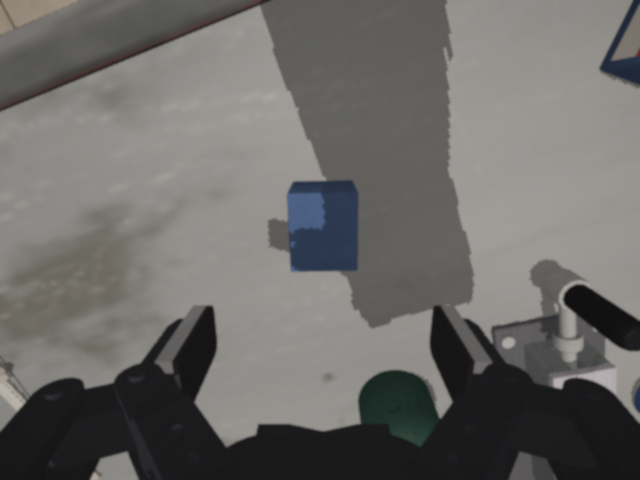

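The carton is upright and released at about (288,395) in the crop, clear of everything. Next I'll hover over the housing to measure the needle and pointer.

```bash
python3 -m pendant '[[[-0.04,0.02,0.01],0],[[-0.065,0.05,0.035],0],[[-0.065,0.09,0.065],-5],[[-0.065,0.13,0.1],-10],[[-0.065,0.17,0.13],-12.8],[[-0.065,0.2,0.15],-12.8],[[-0.065,0.217,0.163],-12.8],[[-0.065,0.217,0.163],-12.8],[[-0.065,0.217,0.163],-12.8]]'
python3 - <<'E'
from h import *
T=wpose();print(np.round(T,4).tolist());np.save("T_e.npy",T)
im=manip.snapshot("wrist");cv2.imwrite("pics/e_w.png",im[:,:,::-1])
for t in("needle","mark","handle","tester"):
  for d in manip.search_frame(t,"wrist"):print(t,np.round(d["box"],1),round(d["confidence"],2))
E
```

```text
t: 7.78
ee_pos: [0.6949, 0.1302, 0.2232]
orientation: [0.091, 1.577, -0.091]
force: [-0.5, -0.7, 0.0]
finger_gap: 0.999
[[-0.0081, 0.1157, 0.9933, 0.6949], [0.0001, 0.9933, -0.1157, 0.1302], [-1.0, -0.0009, -0.0081, 0.2232], [0.0, 0.0, 0.0, 1.0]]
needle [305.8  51.  344.1 311.1] 0.64
mark [332.8 218.1 371.7 249.7] 0.83
handle [307.5  49.9 344.7 313.2] 0.64
tester [273.1  49.1 382.4 339.3] 0.83
```

View pics/e_w.png

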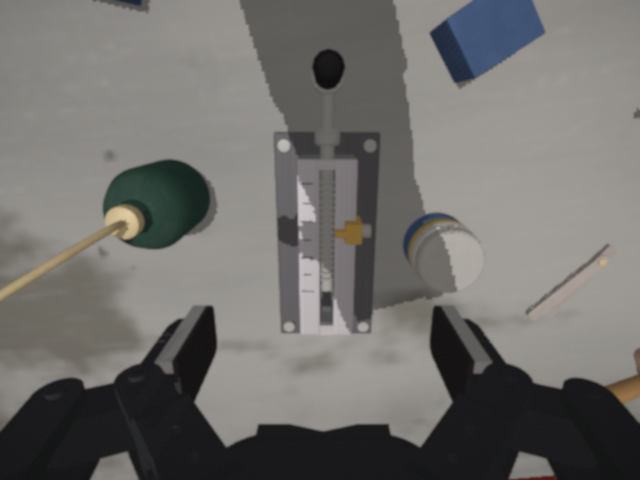

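Run:
```python
from h import *
a=cv2.imread('pics/e_w.png')
cv2.imwrite('pics/e_wc.png',cv2.resize(a[210:335,270:390],None,fx=4.5,fy=4.5,interpolation=cv2.INTER_CUBIC))
```

```text
(no output)
```

View pics/e_wc.png

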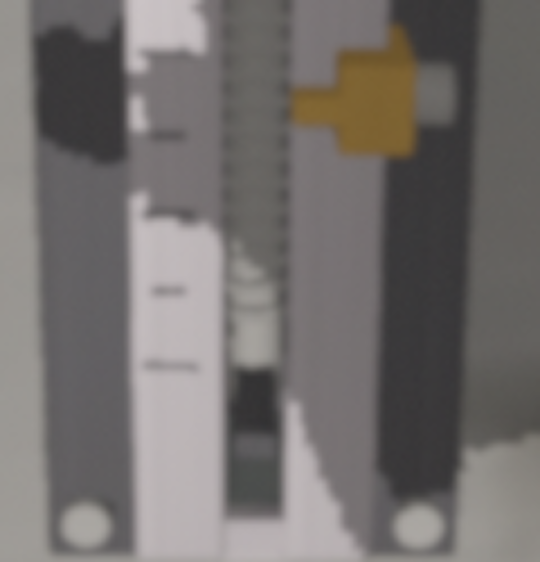

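Run:
```python
from h import *
T=np.load("T_e.npy")
P=lambda x,y:(x/4.5+270-.4,y/4.5+210-.4)
n=wray(T,P(254,447),.07);m=wray(T,P(291,107),.07);h=wray(T,(328.5,66),.106)
u=np.array([np.cos(-.1172),np.sin(-.1172)]);v=np.array([-u[1],u[0]])
print(n,m,h,"pull",(n-m)[:2]@u,"lat",(m-n)[:2]@v,"needle-handle",(n-h)[:2]@u,(n-h)[:2]@v)
# yaw from needle/handle
d=(n-h)[:2];print("yaw",np.arctan2(d[1],d[0]))
fl=[wray(T,p,.008) for p in[(274.5,133),(380,133),(371,333),(281.5,333)]];print(np.round(fl,4))
a=(fl[2]+fl[3]-fl[0]-fl[1]);print(np.arctan2(a[1],a[0]),np.linalg.norm(a)/2)
f=(fl[0]+fl[1])[:2]/2+.02*u;print("front",f,"needle x",(n[:2]-f)@u,"mark",(m[:2]-f)@u,"handle",(h[:2]-f)@u,(h[:2]-f)@v)
```

```text
[0.77896564 0.12182864 0.07      ] [0.70951334 0.13669639 0.07      ] [0.58577789 0.14534069 0.106     ] pull 0.07071436885051945 lat 0.006644573168584344 needle-handle 0.19461177084816972 -0.0007609495514326405
yaw -0.12111007013681077
[[0.6254 0.0915 0.008 ]
 [0.6368 0.189  0.008 ]
 [0.8483 0.1642 0.008 ]
 [0.8369 0.066  0.008 ]]
-0.11826828197724387 0.2130529925656062
front [0.65092209 0.13790617] needle x 0.12904514039777162 mark 0.05833077154725215 handle -0.06556663045039812 -0.00023391308473448658
```

Measured pull needed is about 70.7 mm. The lateral offset comes out at 6.6 mm against 6.5 nominal, so the measurement is consistent. Now to the handle.

```bash
python3 -m pendant '[[[0,0,-0.04],0],[[0.02,0.001,-0.08],0],[[0.04,0.002,-0.11],0],[[0.06,0.002,-0.11],0],[[0.06,0.002,-0.11],0]]'
python3 - <<'E'
from h import *
T=wpose();print(np.round(T,4).tolist())
im=manip.snapshot("wrist");cv2.imwrite("pics/f_w.png",im[:,:,::-1])
print("shift to handle in tool:",T[:3,:3].T@(np.array([.5853,.1447,.06])-T[:3,3]))
print(wproj(T,[.5853,.1447,.106]))
E
```

```text
t: 8.65
ee_pos: [0.5849, 0.1445, 0.165]
orientation: [0.091, 1.576, -0.092]
force: [-0.3, 0.3, -0.2]
finger_gap: 1.003
[[-0.0069, 0.1161, 0.9932, 0.5849], [0.0003, 0.9932, -0.1161, 0.1445], [-1.0, -0.0005, -0.0069, 0.165], [0.0, 0.0, 0.0, 1.0]]
shift to handle in tool: [0.10502761 0.00025153 0.00107584]
[325.04752151 259.72408693]
```

View pics/f_w.png

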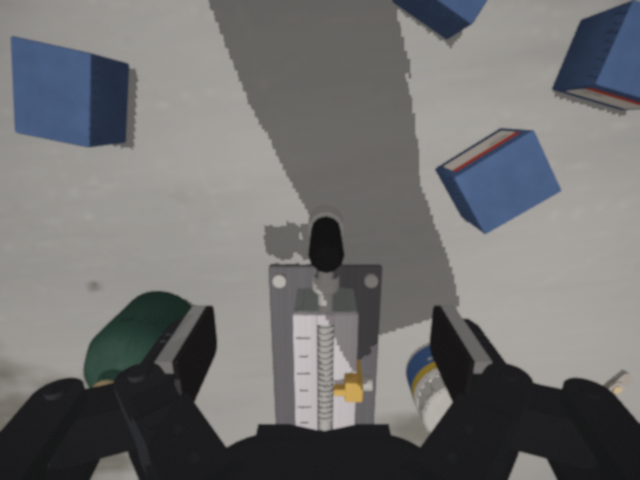

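The handle top is at (327,257), where it was predicted, and centred between the fingers. Descend and grip.

```bash
python3 -m pendant '[[[0.04,0,0.001],0],[[0.08,0,0.001],0],[[0.105,0,0.001],0],[[0.105,0,0.001],0]]'
python3 -m pendant '[[[0,0,0],0],[[0,0,0],0],[[0,0,0],0],[[0,0,0],0],[[0,0,0],0],[[0,0,0],0],[[0,0,0],0],[[0,0,0],0],[[0,0,0],0]]' 0 100
python3 - <<'E'
from h import *
T=wpose();print(np.round(T,4).tolist())
im=manip.snapshot("wrist");cv2.imwrite("pics/g_w.png",im[:,:,::-1])
E
```

```text
t: 9.2
ee_pos: [0.5858, 0.1443, 0.0601]
orientation: [0.092, 1.577, -0.092]
force: [-0.9, -0.3, 0.0]
finger_gap: 1.003
t: 10.32
ee_pos: [0.5867, 0.1461, 0.0615]
orientation: [0.094, 1.575, -0.089]
force: [-1.4, 5.8, 3.8]
finger_gap: 0.233
[[-0.0058, 0.1158, 0.9933, 0.5867], [0.0036, 0.9933, -0.1157, 0.1461], [-1.0, 0.0029, -0.0061, 0.0615], [0.0, 0.0, 0.0, 1.0]]
```

View pics/g_w.png

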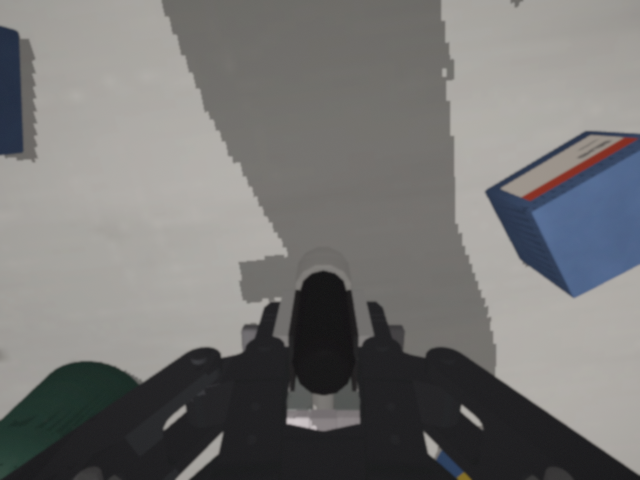

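```bash
python3 -m pendant '[[[0,0,-0.006],0],[[0,0,-0.014],0],[[0,0,-0.022],0],[[0,0,-0.03],0],[[0,0,-0.038],0],[[0,0,-0.046],0],[[0,0,-0.054],0],[[0,0,-0.062],0],[[0,0,-0.068],0],[[0,0,-0.071],0]]'
python3 -m pendant '[[[0,0,0],0],[[0,0,0],0]]'
python3 - <<'E'
from h import *
T=wpose();print(np.round(T,4).tolist(), (T[:2,3]-[.5867,.1461])@[.993,-.118])
for n in("side","top","wrist"):
    im=manip.snapshot(n);cv2.imwrite(f"pics/i_{n}.png",im[:,:,::-1])
b=cv2.imread('pics/i_side.png');cv2.imwrite('pics/i_side_c.png',cv2.resize(b[190:280,260:410],None,fx=5,fy=5,interpolation=cv2.INTER_CUBIC))
b=cv2.imread('pics/i_top.png');cv2.imwrite('pics/i_top_c.png',cv2.resize(b[140:290,210:330],None,fx=4,fy=4,interpolation=cv2.INTER_CUBIC))
E
```

```text
t: 11.62
ee_pos: [0.518, 0.1543, 0.0616]
orientation: [0.094, 1.571, -0.089]
force: [9.7, 1.7, -12.5]
finger_gap: 0.237
t: 11.88
ee_pos: [0.5202, 0.1541, 0.0616]
orientation: [0.094, 1.567, -0.09]
force: [8.8, 0.3, -10.1]
finger_gap: 0.233
[[0.002, 0.1164, 0.9932, 0.5202], [0.0023, 0.9932, -0.1164, 0.1541], [-1.0, 0.0026, 0.0017, 0.0616], [0.0, 0.0, 0.0, 1.0]] -0.06698745746724792
```

View pics/i_side_c.png

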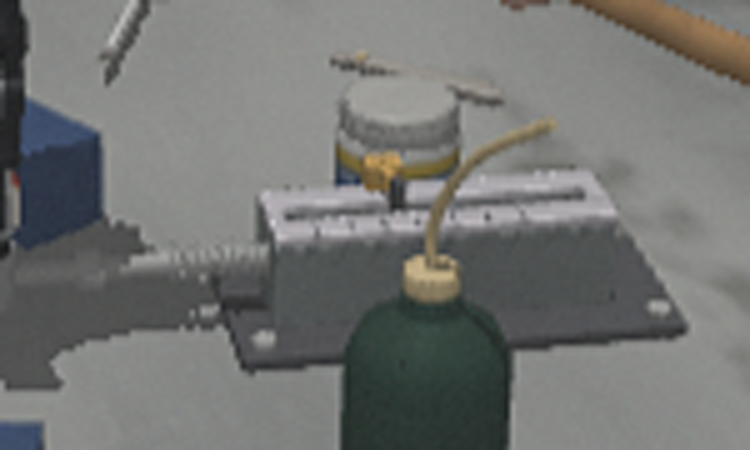

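View pics/i_top_c.png

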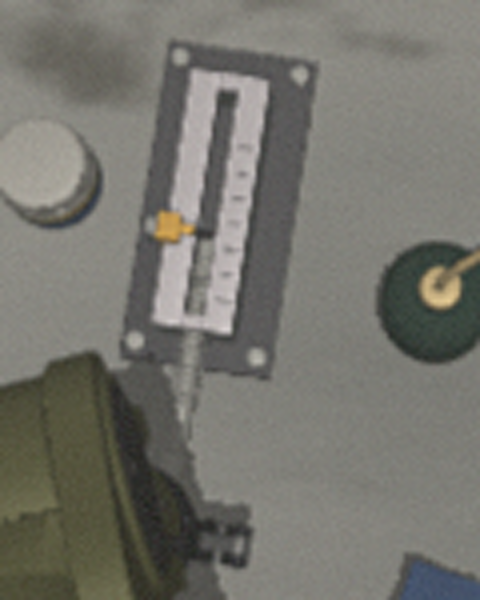

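View pics/i_wrist.png

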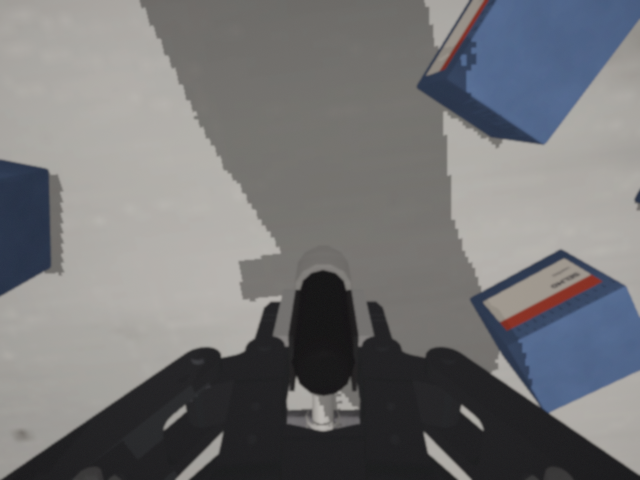

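The side view shows the needle (397,190) just behind the pointer (380,170). Measured travel is 67 mm, so about 3.7 mm remains.

```bash
python3 -m pendant '[[[0,0,-0.003],0],[[0,0,-0.006],0],[[0,0,-0.006],0],[[0,0,-0.006],0],[[0,0,-0.006],0]]'
python3 - <<'E'
from h import *
T=wpose();print(np.round(T[:3,3],4), (T[:2,3]-[.5867,.1461])@[.993,-.118])
for n in("side","top"):
    im=manip.snapshot(n);cv2.imwrite(f"pics/j_{n}.png",im[:,:,::-1])
b=cv2.imread('pics/j_side.png');cv2.imwrite('pics/j_side_c.png',cv2.resize(b[190:280,260:410],None,fx=5,fy=5,interpolation=cv2.INTER_CUBIC))
b=cv2.imread('pics/j_top.png');cv2.imwrite('pics/j_top_c.png',cv2.resize(b[160:230,230:300],None,fx=8,fy=8,interpolation=cv2.INTER_CUBIC))
# predictions with tester frame
u=np.array([.9931,-.1175]);v=np.array([.1175,.9931])
m=np.array([.70951,.1367]);
for dx in(-.006,0,.006):
  q=m-v*.0065+u*dx
  print(dx,"needle top side",(proj("side",[*q,.07])-[260,190])*5+2,"base",(proj("side",[*q,.056])-[260,190])*5+2,"top",(proj("top",[*q,.07])-[230,160])*8+3.5)
print("mark",(proj("side",[*m,.07])-[260,190])*5+2,(proj("top",[*m,.07])-[230,160])*8+3.5)
s=manip.get_state();print(s["t"],s["force"],s["joint_velocities"])
E
```

```text
t: 12.65
ee_pos: [0.5163, 0.1545, 0.0616]
orientation: [0.094, 1.563, -0.091]
force: [8.4, 0.2, -8.4]
finger_gap: 0.235
[0.5163 0.1545 0.0616] -0.07091614446386815
-0.006 needle top side [379.189803   179.10826965] base [378.27583629 205.74997542] top [248.56643221 322.01574358]
0 needle top side [391.62152277 178.23517871] base [390.64860177 204.85942521] top [251.51247043 303.277814  ]
0.006 needle top side [404.03295495 177.36351258] base [403.00127275 203.97032132] top [254.45570971 284.55768677]
mark [388.57203772 172.31266861] [230.92098959 300.2456935 ]
12.75 [ 8.60754098  0.08531814 -8.72582778] [ 0.00151604  0.00253097 -0.00035732  0.00020726 -0.00117382  0.00117127]
```

View pics/j_side_c.png

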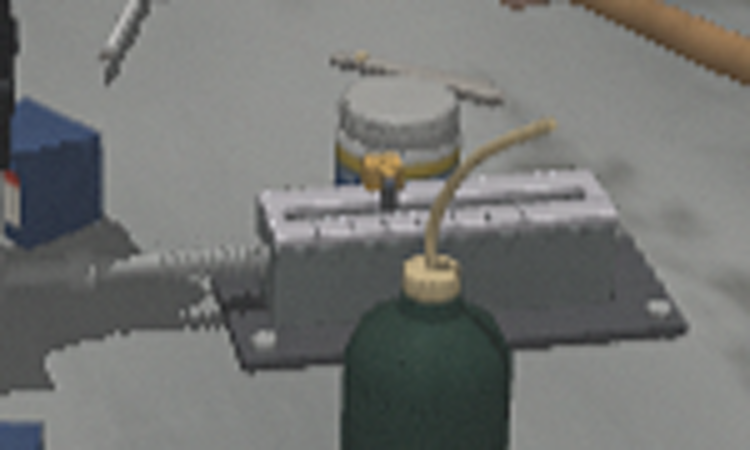

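View pics/j_top_c.png

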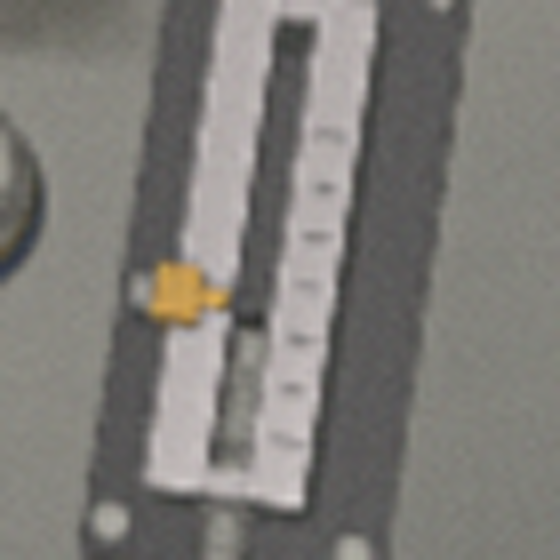

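View pics/j_top.png

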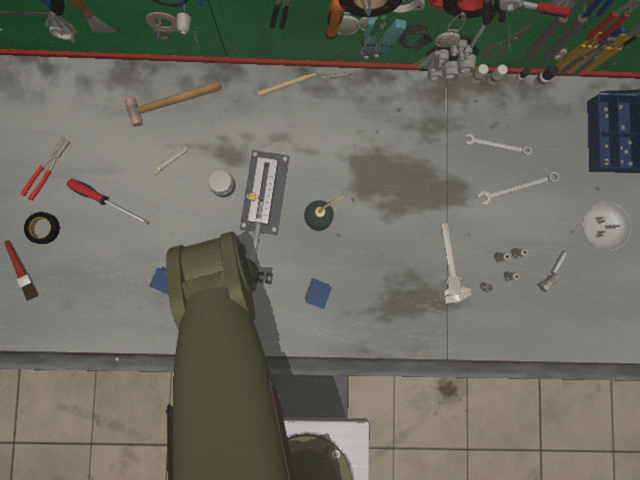

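In the side view the needle is at column 389 and the model puts "level" at 390.6–391.6. In the top view its front face begins at row 313, as predicted for level. TCP travel is 70.9 mm against the required 70.7 mm. The carton is upright at (318,293) in the full top view. Handing in.

Run:
```python
from plant import manip
s=manip.get_state();print(s["t"],s["ee_pos"],s["finger_gap"])
print(manip.finish_job())
```

```text
12.75 [0.51625563 0.15451121 0.06156287] 0.22992672130980016
the job is handed in; nothing more can be done
None
```

I moved the rightmost carton off the rod's path, pulled the rod out until the needle was level with the pointer, and handed in at 12.75 s while still holding it. No verdict was reported.

- **Carton:** it was released at about (0.47, −0.02) m, roughly 0.18 m to the right of the rod's line. After release, the pictures showed it standing upright on the bench, clear of the tester.
- **Needle:** the measured tool travel was 70.9 mm against 70.7 mm needed. In the last side and top pictures the needle was level with the pointer to within about 1 mm.
- **Hold:** the grip was set to 100 N, the wrist force showed about 8.6 N of spring pull, and the joints were practically still.
- **Other things:** the grease tin, oil can and caliper looked unmoved in the last pictures.
- **Checks that disagreed:** my first needle estimates from the top and side pictures were about 20 mm apart, because I had misread the slot's dark end as the needle in the top view. A closer wrist picture settled it, and I used that value. The first pull also stopped at 67 mm, so I added the missing 4 mm.

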